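Lay the heavy-headed probe in its rest

ROBOT

A 6-joint arm with a two-finger parallel gripper is mounted at the origin on a cart in front of the work surface, level with it; the furniture and walls round the work are solid. World frame = base frame: x ahead of the robot, y to its left, z up, the work surface at z = 0. Lengths are in m, angles in rad, forces in N, time in s.
With the tool pointing down it reaches from about 0.35 to 0.775 m from the base axis. Payload 5.5 kg.
Tool frame: the origin (TCP) lies midway between the tips of the shut fingers; the grasp point (between the pads) lies 19 mm behind it; z points along the fingers, y is the line along which they close (so a half turn about z gives the same grasp; the last joint's range is limited). The gripper opens to 85 mm and grips with 20 to 120 N. Pads are 22 mm wide; open, the fingers measure 114 mm over their backs; the gripper's body (76 mm by 85 mm) begins 54 mm behind the grasp point. The pads swing forward as they close: fully open they stand 13 mm farther back than shut.
Start: joints at [-1.246, 0.313, 0.046, 1.304, 0, 1.431], TCP at [0.258, -0.514, 0.231] pointing down, gripper open.
Joint ranges: [-2.76, 2.76], [-0.86, 1.69], [-1.03, 1.26], [-2.2, 2.34], [-1.47, 1.5], [-3.14, 3.14]. Speed limits (rad/s): [2.57, 2.57, 3.14, 3.14, 3.14, 3.14].

INTERFACE

Orientations are given as a unit quaternion [w, x, y, z].
In Python, from workcell import env gives the robot as it stands. The module is installed in compiled form; this text tells all that it offers.
- The arm moves only by the tool carry_out, never from a script. Its argument "series" is a list of rows, each an object with "delta_rot": the turn, a rotation vector about the world's x, y, z normalised to -1 to 1, where 1 is 0.1 rad, a list of three; "travel": the shift along the world's x, y, z normalised to -1 to 1, where 1 is 0.025 m, a list of three; "fingers": the closure, from -1 (fully open) to 1 (shut). In form: [{"delta_rot": [ax, ay, az], "travel": [tx, ty, tz], "fingers": fingers}, ...]. A call has 1 to 5 rows; each row shifts and turns the commanded pose from where the row before left it; what a row does not reach is not made up. A row lasts 1/8 s, in which the tool goes at most 62.5 mm and 10.7 degrees, less where a joint would pass 70% of its speed; a pose out of reach is approached as far as the arm can. A call with a number of a shift or a turn outside -1 to 1 is refused whole. A call with a gripper value outside its range is refused whole. The fingers move at their own pace and stop on an object; "squeeze" is the grip in N (left out, the last holds). Time passes only in rows, so rows that do not move let the fingers close. It gives the time, the measured TCP pose, the force, the opening and the grip force at its end, in the units of the state.
- env.get_state(): the state, without advancing time (a new reading comes with each control period).
- env.read_camera(name): name is "side" or "top"; returns a dict with "color" (420x560x3 uint8, red, green, blue), "fx", "fy", "cx", "cy" (pixels), "world_from_camera" (4x4, takes a point from camera to world coordinates). Camera axes: x right, y up, looking along -z (the intrinsics and any distortion apply to the point x, -y, -z); pixel columns grow to the right and rows downward; lengths in m; the calibration is good to about 2 mm. A picture is of the moment at which its call begins. There is no depth.
- env.hand_in(): hands the job in; it is judged then, once.
The state is a dict: "clock": time; "joint_pos": joint angles; "qvel": joint speeds; "tau": joint torques, N m; "tcp_pos": TCP position; "orientation": TCP orientation; "wrist_force": force on the tool from outside, world axes, zero at the start; "ft_torque": the same for the moment, N m; "finger_gap": finger opening in m; "grip_force": force on a finger pad.
Only numpy, scipy, OpenCV 4.12 (cv2) and the standard library are available. Lean on these libraries where they do the work, as an engineer would, in place of code of your own. Each camera call takes 0.05 s, during which the arm holds its last target. There are 200 camera calls.

TASK

Pick up the probe with the big heavy head, gripping its stem at the balance point so that it carries level, and lower it into the rest: head in the wide yoke, stem in the narrow one. Keep it level all the way and let go only once it is down in both yokes. Leave the small slim probe where it lies.

Things in the scene. Friction and masses are not known exactly. Their poses are not given: they have to be found in the camera images.
- probe: The larger of two probes lying level on the worktop; 0.5 to 0.75 kg, 262 mm long: square aluminium head 36x36x50, round steel stem 16 thick, 200 long, square black collar 36x36x12 near its end. Origin: the balance point, on the stem's axis, 35 mm from the head's inner face, 18 mm above the worktop. x along the stem, away from the head: head -85 to -35 mm, stem -35 to 165, collar 140 to 152.
- probe_head (a point): Centre of the big probe's head block (more than half of the weight), on the axis, at x = -60 mm from the balance point. A black stub stands 12 mm out of the head's outer end. At the start the head points to the robot's left (+y) within about 0.2 rad; which of the two probes lies nearer the robot varies.
- slim_probe: The smaller probe of the same make, to be left alone: 182 mm long, square head 24x24x30, round stem 10 thick, collar 24x24x12. Origin on its axis, 12 mm above the worktop; x along the stem away from its head (head -90 to -60 mm, stem end at 110).
- rest: Fixed rest: aluminium base plate 220x90x8 with two grey open-topped yokes. Origin on the worktop below the seat; x from the wide head yoke to the narrow stem yoke. Head yoke: x -84 to -44 mm, floor 30 mm above the worktop, 52 clear between walls that rise to 50. Stem yoke: x 92 to 108, floor 40, 32 clear between walls that rise to 60. The 136 mm between the yokes are free for fingers.
- rest_seat (a point): Where the probe's balance point lies when the probe is seated: straight above the rest's origin, 48 mm over the worktop; same axes as the rest. The wide yoke lies to the robot's left (+y) within about 0.25 rad. A tall microscope stand with a boom stands behind the rest, 0.57 m and more ahead of the robot from its left to y = -0.12: pass in front of it.

How it is judged:
By the outcome, as a careful person would: the job done as asked, in the order asked, and still so for the second after the job is handed in, with the robot touching nothing.
It also fails if it takes over 45 s, if anything falls off the work surface, if the arm or the gripper's body presses on something with over 40 N, if the wrist force passes 120 N, or if a joint passes its speed limit or range.

## Working session

There is one attempt and no reset: what is moved stays moved. The work goes in short steps, Python scripts to look and compute and a tool call to move; the robot and the scene stay as the last step left them, time stands still between calls to the robot, and variables do not carry over. Pictures are saved under pics/ and viewed, at most 10 in all, crops included, and the job is handed in when it is done.

Besides the shell and the picture viewer there is one more tool, called after "Call:" by a JSON object that holds its "api" and its "payload". carry_out: Moves the arm, as the interface text tells. Its arguments: {"type":"object","properties":{"series":{"type":"array","items":{"type":"object","properties":{"delta_rot":{"type":"array","items":{"type":"number"}},"travel":{"type":"array","items":{"type":"number"}},"fingers":{"type":"number"}}}},"squeeze":{"type":"number"}},"required":["series"]}

```bash
mkdir -p pics
python3 - <<'E'
from workcell import env
import cv2,numpy as np
np.set_printoptions(precision=4,suppress=True)
s=env.get_state();print(s)
for n in("top","side"):
    c=env.read_camera(n);cv2.imwrite(f"pics/{n}0.png",c["color"][:,:,::-1]);print(n,{k:v for k,v in c.items() if k!="color"})
E
```

```text
{'clock': 0.0, 'joint_pos': array([-1.2456,  0.314 ,  0.045 ,  1.3036, -0.    ,  1.4312]), 'qvel': array([ 0.0011, -0.0013, -0.0002,  0.0008,  0.0015, -0.0003]), 'tau': array([ -0.0003, -48.0626,  29.8536,   0.0194,  -0.0001,   0.    ]), 'tcp_pos': array([ 0.2576, -0.5135,  0.2304]), 'orientation': array([-0.0009,  0.9731,  0.2303, -0.0001]), 'wrist_force': array([-0.138 , -0.0225,  0.312 ]), 'ft_torque': array([-0.0085,  0.0223, -0.0173]), 'grip_force': 0.0, 'finger_gap': 0.08549528630759178}
top {'fx': 424.5690170091636, 'fy': 424.5690170091636, 'cx': 278.89585051709724, 'cy': 210.26533912751114, 'world_from_camera': array([[ 0.0047,  0.9886, -0.1507,  0.4044],
       [-1.    ,  0.0035, -0.0087, -0.0217],
       [-0.0081,  0.1508,  0.9885,  0.9089],
       [ 0.    ,  0.    ,  0.    ,  1.    ]])}
side {'fx': 456.6204362736275, 'fy': 456.6204362736275, 'cx': 278.907015875224, 'cy': 205.1753052257652, 'world_from_camera': array([[-0.966 ,  0.1148, -0.2318,  0.311 ],
       [-0.2575, -0.5117,  0.8197,  0.7223],
       [-0.0245,  0.8515,  0.5238,  0.5218],
       [ 0.    ,  0.    ,  0.    ,  1.    ]])}
```

View pics/top0.png

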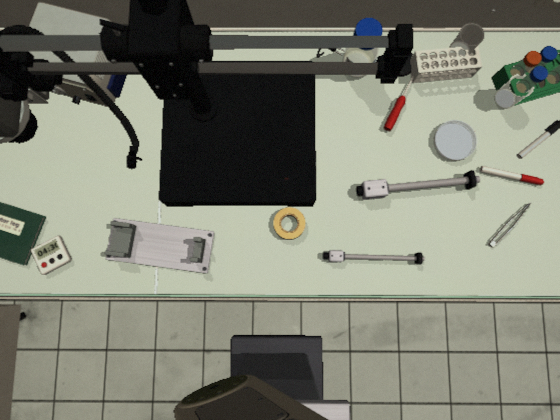

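View pics/side0.png

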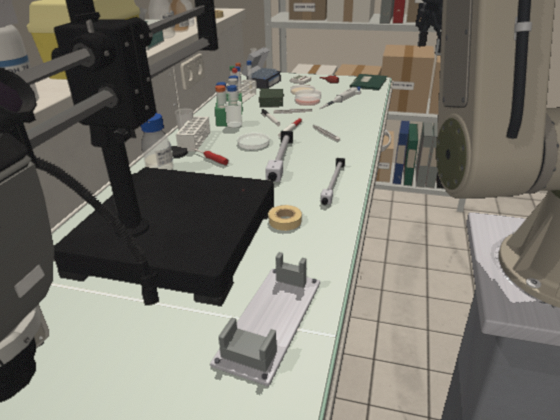

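Top view: the big probe has its head at about (376,188) and its collar at (472,180). The slim probe lies nearer the robot, at row 257. The rest has its wide yoke at (120,240) and its narrow one at (196,250). I'll zoom in on the probe and the rest.

Run:
```python
import cv2,numpy as np
im=cv2.imread("pics/top0.png")
def crop(x0,y0,w,h):
    z=cv2.resize(im[y0:y0+h,x0:x0+w],None,fx=5,fy=5,interpolation=cv2.INTER_CUBIC)
    for x in range(0,w,10):
        cv2.line(z,(x*5,0),(x*5,6 if x%50 else 14),(0,0,255),1);cv2.putText(z,str(x0+x),(x*5,22),0,.35,(0,0,255),1)
    for y in range(0,h,10):
        cv2.line(z,(0,y*5),(6,y*5),(0,0,255),1);cv2.putText(z,str(y0+y),(8,y*5+4),0,.35,(0,0,255),1)
    return z
a=crop(345,165,150,45);b=crop(90,210,150,72)
cv2.imwrite("pics/zoom.png",np.vstack([a,b]))
```

```text
(no output)
```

View pics/zoom.png

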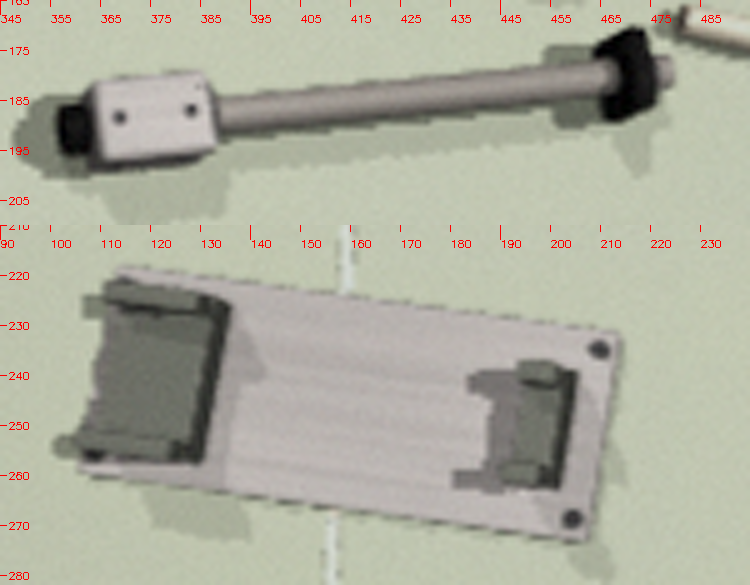

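```bash
cat > h.py <<'E'
import numpy as np,cv2
from workcell import env
np.set_printoptions(precision=4,suppress=True)
def proj(c,P):
    M=np.array(c["world_from_camera"]);p=(np.atleast_2d(P)-M[:3,3])@M[:3,:3]
    return np.c_[c["cx"]+c["fx"]*p[:,0]/-p[:,2],c["cy"]-c["fy"]*p[:,1]/-p[:,2]]
def unproj(c,uv,z):
    M=np.array(c["world_from_camera"]);u,v=uv
    d=M[:3,:3]@np.array([(u-c["cx"])/c["fx"],-(v-c["cy"])/c["fy"],-1]);return M[:3,3]+d*(z-M[2,3])/d[2]
def pose(x,y,a,z=0):
    T=np.eye(4);T[:2,:2]=[[np.cos(a),-np.sin(a)],[np.sin(a),np.cos(a)]];T[:3,3]=x,y,z;return T
def box(x0,x1,y0,y1,z0,z1):
    v=np.array([[x,y,z] for x in(x0,x1) for y in(y0,y1) for z in(z0,z1)]);e=[(i,i^b) for i in range(8) for b in(1,2,4) if i<i^b];return v,e
def draw(im,c,T,boxes,s=4,col=(0,0,255)):
    for b in boxes:
        v,e=box(*b);q=proj(c,v@T[:3,:3].T+T[:3,3])
        for i,j in e: cv2.line(im,*[tuple(int(t) for t in ((q[k]+.5)*s)) for k in(i,j)],col,1,cv2.LINE_AA)
PROBE=[(-.085,-.035,-.018,.018,-.018,.018),(-.035,.165,-.008,.008,-.001,.001),(.14,.152,-.018,.018,-.018,.018)]
REST=[(-.084,-.044,-.026,.026,.03,.05),(.092,.108,-.016,.016,.04,.06)]
E
python3 - <<'E'
from h import *
c=env.read_camera("top")
a=unproj(c,(391,187.6),.018);b=unproj(c,(465,181.4),.018);end=unproj(c,(479.8,179.5),.018)
i=unproj(c,(388.4,187),.036);o=unproj(c,(365,188.6),.036)
d=(b-a)/np.linalg.norm(b-a);print("end",end,"inner",i,"outer",o,np.linalg.norm(i-o),np.linalg.norm((end-i)[:2]),"yaw",np.arctan2(d[1],d[0]))
pb=end-d*.165;print("probe",pb,i+d*.035)
K=[unproj(c,p,.008) for p in((113.6,218.4),(214,231.6),(207.6,273.6),(105.6,259.6))]
print(*K);ctr=sum(K)/4;e=(K[1]+K[2]-K[0]-K[3])/2;print("ctr",ctr,np.linalg.norm(e),np.linalg.norm(K[0]-K[3]))
yr=np.arctan2(e[1],e[0]);print("yaw",yr)
yp=np.arctan2(d[1],d[0]);r=ctr-e/np.linalg.norm(e)*.01;print("rest",r)
out=[]
for n in("top","side"):
    c=env.read_camera(n);im=cv2.resize(c["color"][:,:,::-1],None,fx=4,fy=4,interpolation=cv2.INTER_CUBIC)
    draw(im,c,pose(pb[0],pb[1],yp,.018),PROBE);draw(im,c,pose(r[0],r[1],yr),REST+[(-.1,.12,-.045,.045,.008,.008)])
    out.append(im)
A=out[0][165*4:210*4,340*4:490*4];B=out[0][212*4:280*4,95*4:220*4]
C=out[1][245*4:380*4,205*4:325*4]
D=out[1][125*4:190*4,250*4:310*4]
H=np.zeros((600,800,3),np.uint8)
def put(z,y,x,f):
    z=cv2.resize(z,None,fx=f,fy=f);h,w=z.shape[:2];h=min(h,600-y);w=min(w,800-x);H[y:y+h,x:x+w]=z[:h,:w]
put(A,0,0,.75);put(B,140,0,.9);put(C,140,460,.7);put(D,390,0,.8)
cv2.imwrite("pics/ov.png",H)
E
```

```text
end [ 0.6083 -0.4431  0.018 ] inner [ 0.5876 -0.2429  0.036 ] outer [ 0.584  -0.1939  0.036 ] 0.04911252220528619 0.20120360581314736 yaw -1.482600923920434
probe [ 0.5938 -0.2787  0.018 ] [ 0.5907 -0.2778  0.036 ]
[0.5229 0.3411 0.008 ] [0.4953 0.1245 0.008 ] [0.4066 0.1355 0.008 ] [0.4349 0.3525 0.008 ]
ctr [0.4649 0.2384 0.008 ] 0.2186327698957778 0.08871583468709694
yaw -1.6989596429488092
rest [0.4662 0.2483 0.008 ]
```

View pics/ov.png

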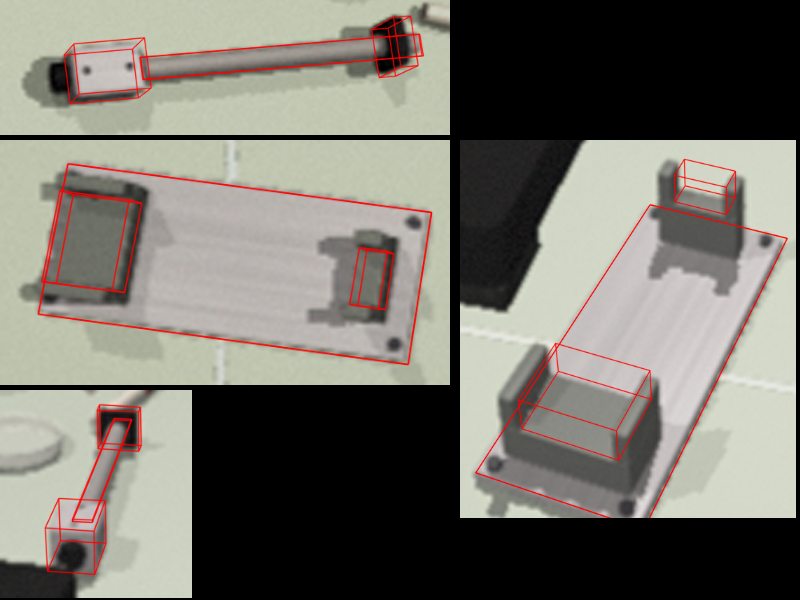

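The overlay fits within about 2 mm: probe balance point ≈ (0.5935, -0.2775) with yaw -1.483, rest ≈ (0.4664, 0.250) with yaw -1.699. I'll move above the balance point, turning +1.194 rad.

Call:
{"api": "carry_out", "payload": {"series": [{"delta_rot": [0,0,0.8],"travel": [0.9,0.65,0],"fingers": -1},{"delta_rot": [0,0,0.8],"travel": [0.9,0.65,0],"fingers": -1},{"delta_rot": [0,0,0.8],"travel": [0.9,0.65,-0.2],"fingers": -1},{"delta_rot": [0,0,0.8],"travel": [0.9,0.65,-0.2],"fingers": -1},{"delta_rot": [0,0,0.8],"travel": [0.9,0.65,-0.2],"fingers": -1}]}}

```text
clock: 0.88
tcp_pos: [0.3709, -0.4322, 0.2161]
orientation: [-0.0, 0.907, 0.42, 0.0]
wrist_force: [-0.3, -0.1, 0.3]
finger_gap: 0.0857
grip_force: 0.0
```

Call:
{"api": "carry_out", "payload": {"series": [{"delta_rot": [0,0,0.8],"travel": [0.9,0.65,-0.4],"fingers": -1},{"delta_rot": [0,0,0.8],"travel": [0.9,0.65,-0.4],"fingers": -1},{"delta_rot": [0,0,0.8],"travel": [0.9,0.65,-0.4],"fingers": -1},{"delta_rot": [0,0,0.8],"travel": [0.9,0.65,-0.4],"fingers": -1},{"delta_rot": [0,0,0.8],"travel": [0.9,0.65,-0.4],"fingers": -1}]}}

```text
clock: 1.5
tcp_pos: [0.4834, -0.3509, 0.1659]
orientation: [-0.0, 0.806, 0.592, 0.0]
wrist_force: [0.3, -0.0, 0.2]
finger_gap: 0.085
grip_force: 0.0
```

Call:
{"api": "carry_out", "payload": {"series": [{"delta_rot": [0,0,0.8],"travel": [0.9,0.65,-0.4],"fingers": -1},{"delta_rot": [0,0,0.8],"travel": [0.9,0.65,-0.4],"fingers": -1},{"delta_rot": [0,0,0.8],"travel": [0.9,0.65,-0.4],"fingers": -1},{"delta_rot": [0,0,0.8],"travel": [0.9,0.65,-0.4],"fingers": -1},{"delta_rot": [0,0,0],"travel": [0,0,0],"fingers": -1}]}}

```text
clock: 2.12
tcp_pos: [0.5734, -0.2849, 0.125]
orientation: [-0.001, 0.701, 0.713, -0.0]
wrist_force: [0.1, 0.7, -0.4]
finger_gap: 0.0853
grip_force: 0.0
```

Call:
{"api": "carry_out", "payload": {"series": [{"delta_rot": [0,0,0.7],"travel": [0.8,0.3,-0.5],"fingers": -1},{"delta_rot": [0,0,0],"travel": [0,0,-0.8],"fingers": -1},{"delta_rot": [0,0,0],"travel": [0,0,-0.8],"fingers": -1},{"delta_rot": [0,0,0],"travel": [0,0,-0.8],"fingers": -1},{"delta_rot": [0,0,0],"travel": [0,0,-0.5],"fingers": -1}]}}

```text
clock: 2.75
tcp_pos: [0.5918, -0.2794, 0.0405]
orientation: [-0.001, 0.677, 0.736, -0.0]
wrist_force: [0.7, -1.5, 0.0]
finger_gap: 0.0853
grip_force: 0.0
```

Run:
```python
from h import *
s=env.get_state();print(s["tcp_pos"],s["orientation"],s["joint_pos"])
out=[]
for n,(x,y,w,h) in {"top":(345,150,150,75),"side":(230,90,110,110)}.items():
    c=env.read_camera(n);im=cv2.resize(c["color"][:,:,::-1],None,fx=4,fy=4,interpolation=cv2.INTER_CUBIC)
    draw(im,c,pose(.5935,-.2775,-1.4826,.018),PROBE)
    out.append(im[y*4:(y+h)*4,x*4:(x+w)*4])
H=np.zeros((600,800,3),np.uint8);H[:225,:450]=cv2.resize(out[0],(450,225));H[:440,455:800]=cv2.resize(out[1],(440,440))[:,:345]
cv2.imwrite("pics/low.png",H[:440])
```

```text
[ 0.5918 -0.2794  0.0405] [-0.0005  0.6773  0.7357 -0.0002] [-0.5636  0.5743 -0.0311  0.9665 -0.0002  0.9247]
```

View pics/low.png

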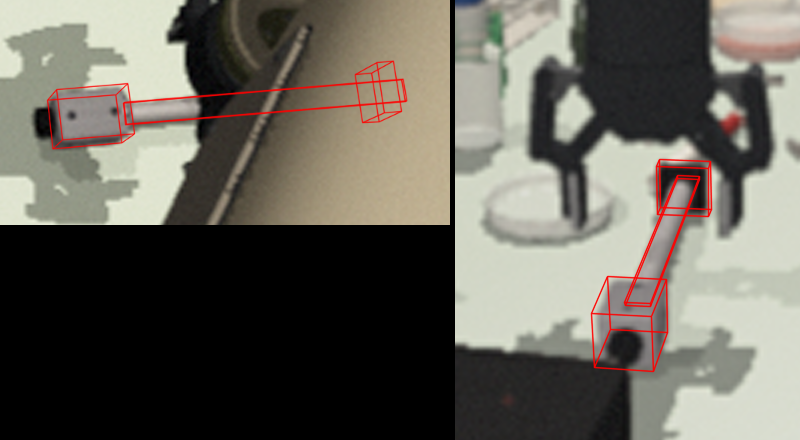

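The fingers straddle the stem (side view, stem between the fingertips near (660,230)), and the overlay agrees to 1–2 mm. I'll descend and close.

Call:
{"api": "carry_out", "payload": {"series": [{"delta_rot": [0,0,0],"travel": [0.06,0.06,-0.6],"fingers": -1},{"delta_rot": [0,0,0],"travel": [0,0,-0.6],"fingers": -1},{"delta_rot": [0,0,0],"travel": [0,0,-0.3],"fingers": -1},{"delta_rot": [0,0,0],"travel": [0,0,0],"fingers": 0},{"delta_rot": [0,0,0],"travel": [0,0,0],"fingers": 1}], "squeeze": 80}}

```text
clock: 3.48
tcp_pos: [0.5945, -0.2777, 0.0041]
orientation: [0.0, 0.677, 0.736, 0.0]
wrist_force: [-0.1, 0.6, -0.5]
finger_gap: 0.0516
grip_force: 0.0
```

Call:
{"api": "carry_out", "payload": {"series": [{"delta_rot": [0,0,0],"travel": [0,0,0],"fingers": 1},{"delta_rot": [0,0,0],"travel": [0,0,0],"fingers": 1},{"delta_rot": [0,0,0],"travel": [0,0,0],"fingers": 1},{"delta_rot": [0,0,0],"travel": [0,0,0],"fingers": 1},{"delta_rot": [0,0,0],"travel": [0,0,0],"fingers": 1}]}}

```text
clock: 4.1
tcp_pos: [0.5944, -0.2778, 0.0046]
orientation: [0.0, 0.677, 0.736, -0.0]
wrist_force: [-1.2, 0.1, 5.2]
finger_gap: 0.0132
grip_force: 78.0
```

Gap 13 mm (less than the 16 mm stem) with +5 N up means the pads hold above the axis. I'll reopen, go 4 mm lower and regrip.

Call:
{"api": "carry_out", "payload": {"series": [{"delta_rot": [0,0,0],"travel": [0,0,0],"fingers": 0},{"delta_rot": [0,0,0],"travel": [0,0,0],"fingers": 0},{"delta_rot": [0,0,0],"travel": [0,0,-0.16],"fingers": 0},{"delta_rot": [0,0,0],"travel": [0,0,0],"fingers": 0},{"delta_rot": [0,0,0],"travel": [0,0,0],"fingers": 1}]}}

```text
clock: 4.72
tcp_pos: [0.5945, -0.2776, -0.0001]
orientation: [0.0, 0.677, 0.736, 0.0]
wrist_force: [-1.0, 0.4, 5.5]
finger_gap: 0.0258
grip_force: 2.6
```

Call:
{"api": "carry_out", "payload": {"series": [{"delta_rot": [0,0,0],"travel": [0,0,0],"fingers": 1},{"delta_rot": [0,0,0],"travel": [0,0,0],"fingers": 1},{"delta_rot": [0,0,0],"travel": [0,0,0],"fingers": 1},{"delta_rot": [0,0,0],"travel": [0,0,0],"fingers": 1}]}}

```text
clock: 5.22
tcp_pos: [0.5945, -0.2778, 0.0006]
orientation: [0.001, 0.677, 0.736, -0.0]
wrist_force: [-2.4, 0.2, 5.3]
finger_gap: 0.0135
grip_force: 78.2
```

The gap is unchanged, so it is pad compliance. I'll lift gently and check that it stays level.

Call:
{"api": "carry_out", "payload": {"series": [{"delta_rot": [0,0,0],"travel": [0,0,0.2],"fingers": 1},{"delta_rot": [0,0,0],"travel": [0,0,0.4],"fingers": 1},{"delta_rot": [0,0,0],"travel": [0,0,0.4],"fingers": 1},{"delta_rot": [0,0,0],"travel": [0,0,0.2],"fingers": 1},{"delta_rot": [0,0,0],"travel": [0,0,0],"fingers": 1}]}}

```text
clock: 5.85
tcp_pos: [0.5947, -0.2778, 0.0306]
orientation: [0.001, 0.677, 0.736, 0.0]
wrist_force: [-0.4, 0.0, -5.0]
finger_gap: 0.0141
grip_force: 78.0
```

Run:
```python
from h import *
s=env.get_state();print(s)
c=env.read_camera("side");im=cv2.resize(c["color"][:,:,::-1],None,fx=6,fy=6,interpolation=cv2.INTER_CUBIC)
draw(im,c,pose(.5945,-.2778,-1.4826,s["tcp_pos"][2]+.018),PROBE,6)
cv2.imwrite("pics/lift.png",im[90*6:190*6,235*6:335*6])
```

```text
{'clock': 5.85, 'joint_pos': array([-0.5593,  0.5847, -0.0398,  0.9449,  0.    ,  0.9276]), 'qvel': array([-0.0013,  0.01  , -0.0145, -0.0063,  0.0005, -0.0007]), 'tau': array([  0.0275, -62.9766,  28.7124,   0.1161,   0.0034,   0.0001]), 'tcp_pos': array([ 0.5947, -0.2778,  0.0306]), 'orientation': array([0.0007, 0.6768, 0.7362, 0.0002]), 'wrist_force': array([-0.4311,  0.0112, -5.0437]), 'ft_torque': array([0.0321, 0.0266, 0.0369]), 'grip_force': 77.98524856567383, 'finger_gap': 0.014055425129981394}
```

View pics/lift.png

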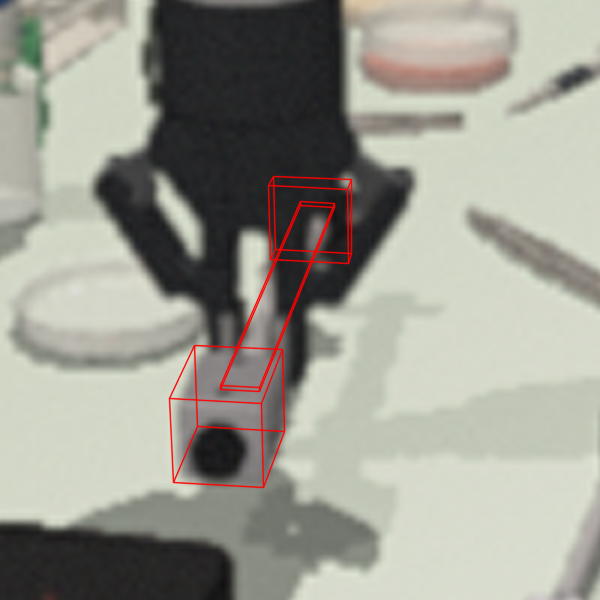

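The probe is clear of the table and level (it matches the level overlay, head face centre around (219,443)), with about 5 N of weight and negligible moment. I'll retract in front of the stand and carry it across.

Call:
{"api": "carry_out", "payload": {"series": [{"delta_rot": [0,0,0],"travel": [0,0,0.5],"fingers": 1},{"delta_rot": [0,0,0],"travel": [-0.2,0,0.7],"fingers": 1},{"delta_rot": [0,0,0],"travel": [-0.5,0,0.7],"fingers": 1},{"delta_rot": [0,0,0],"travel": [-0.7,0,0.6],"fingers": 1},{"delta_rot": [0,0,0],"travel": [-0.8,0,0.3],"fingers": 1}]}}

```text
clock: 6.52
tcp_pos: [0.5388, -0.278, 0.1024]
orientation: [0.001, 0.677, 0.736, 0.0]
wrist_force: [-0.6, -0.3, -5.5]
finger_gap: 0.0137
grip_force: 78.2
```

Call:
{"api": "carry_out", "payload": {"series": [{"delta_rot": [0,0,0],"travel": [-0.8,0,0],"fingers": 1},{"delta_rot": [0,0,0],"travel": [-0.8,0,0],"fingers": 1},{"delta_rot": [0,0,0],"travel": [-0.8,0.2,0],"fingers": 1},{"delta_rot": [0,0,-0.1],"travel": [-0.5,0.5,0],"fingers": 1},{"delta_rot": [0,0,-0.1],"travel": [-0.3,0.7,0],"fingers": 1}]}}

```text
clock: 7.15
tcp_pos: [0.4583, -0.2424, 0.1011]
orientation: [0.001, 0.685, 0.729, 0.0]
wrist_force: [-0.0, 1.1, -5.9]
finger_gap: 0.0135
grip_force: 78.3
```

Call:
{"api": "carry_out", "payload": {"series": [{"delta_rot": [0,0,-0.1],"travel": [0,0.8,0],"fingers": 1},{"delta_rot": [0,0,-0.1],"travel": [0,0.8,0],"fingers": 1},{"delta_rot": [0,0,-0.1],"travel": [0,0.8,0],"fingers": 1},{"delta_rot": [0,0,-0.1],"travel": [0,0.8,0],"fingers": 1},{"delta_rot": [0,0,-0.1],"travel": [0,0.8,0],"fingers": 1}]}}

```text
clock: 7.78
tcp_pos: [0.4591, -0.1414, 0.1007]
orientation: [0.001, 0.702, 0.712, 0.0]
wrist_force: [-0.3, 0.6, -5.3]
finger_gap: 0.0138
grip_force: 78.3
```

Call:
{"api": "carry_out", "payload": {"series": [{"delta_rot": [0,0,-0.1],"travel": [0,0.8,0],"fingers": 1},{"delta_rot": [0,0,-0.1],"travel": [0,0.8,0],"fingers": 1},{"delta_rot": [0,0,-0.1],"travel": [0,0.8,0],"fingers": 1},{"delta_rot": [0,0,-0.1],"travel": [0,0.8,0],"fingers": 1},{"delta_rot": [0,0,-0.1],"travel": [0,0.8,0],"fingers": 1}]}}

```text
clock: 8.4
tcp_pos: [0.4591, -0.0414, 0.1007]
orientation: [0.001, 0.72, 0.694, 0.0]
wrist_force: [0.3, -0.5, -6.0]
finger_gap: 0.0137
grip_force: 78.3
```

Call:
{"api": "carry_out", "payload": {"series": [{"delta_rot": [0,0,-0.1],"travel": [0,0.8,0],"fingers": 1},{"delta_rot": [0,0,-0.1],"travel": [0,0.8,0],"fingers": 1},{"delta_rot": [0,0,-0.1],"travel": [0,0.8,0],"fingers": 1},{"delta_rot": [0,0,-0.1],"travel": [0,0.8,0],"fingers": 1},{"delta_rot": [0,0,-0.1],"travel": [0,0.8,0],"fingers": 1}]}}

```text
clock: 9.02
tcp_pos: [0.459, 0.0586, 0.1007]
orientation: [0.0, 0.737, 0.676, 0.001]
wrist_force: [0.2, -0.0, -5.8]
finger_gap: 0.0135
grip_force: 78.3
```

Call:
{"api": "carry_out", "payload": {"series": [{"delta_rot": [0,0,-0.1],"travel": [0,0.8,0],"fingers": 1},{"delta_rot": [0,0,-0.1],"travel": [0,0.8,0],"fingers": 1},{"delta_rot": [0,0,-0.1],"travel": [0,0.8,0],"fingers": 1},{"delta_rot": [0,0,-0.1],"travel": [0,0.8,0],"fingers": 1},{"delta_rot": [0,0,-0.06],"travel": [0,0.8,0],"fingers": 1}]}}

```text
clock: 9.65
tcp_pos: [0.4588, 0.1585, 0.1007]
orientation: [0.0, 0.752, 0.659, 0.001]
wrist_force: [-0.2, 0.1, -5.9]
finger_gap: 0.0136
grip_force: 78.3
```

Call:
{"api": "carry_out", "payload": {"series": [{"delta_rot": [0,0,0],"travel": [0.1,0.8,0],"fingers": 1},{"delta_rot": [0,0,0],"travel": [0.1,0.8,0],"fingers": 1},{"delta_rot": [0,0,0],"travel": [0.1,0.8,0],"fingers": 1},{"delta_rot": [0,0,0],"travel": [0,0.8,0],"fingers": 1},{"delta_rot": [0,0,0],"travel": [0,0.4,0],"fingers": 1}]}}

```text
clock: 10.28
tcp_pos: [0.4665, 0.2488, 0.0999]
orientation: [0.0, 0.752, 0.659, 0.0]
wrist_force: [0.3, -0.4, -6.1]
finger_gap: 0.0134
grip_force: 78.3
```

Call:
{"api": "carry_out", "payload": {"series": [{"delta_rot": [0,0,0],"travel": [0,0,0],"fingers": 1},{"delta_rot": [0,0,0],"travel": [0,0,0],"fingers": 1}]}}

```text
clock: 10.52
tcp_pos: [0.4665, 0.247, 0.0997]
orientation: [0.0, 0.752, 0.659, -0.0]
wrist_force: [0.7, -0.4, -5.8]
finger_gap: 0.0136
grip_force: 78.3
```

Run:
```python
from h import *
s=env.get_state();print(s["tcp_pos"],s["orientation"],s["ft_torque"],s["joint_pos"])
p=s["tcp_pos"];q=s["orientation"];ya=2*np.arctan2(q[2],q[1])-np.pi/2-np.pi/2;print("yaw",ya)
H=[]
for n,(x,y,w,h) in {"side":(165,190,180,210),"top":(80,200,160,90)}.items():
    c=env.read_camera(n);im=cv2.resize(c["color"][:,:,::-1],None,fx=4,fy=4,interpolation=cv2.INTER_CUBIC)
    draw(im,c,pose(p[0],p[1],ya,p[2]+.018),PROBE);draw(im,c,pose(.4664,.2503,-1.699),REST,4,(0,255,0))
    H.append(im[y*4:(y+h)*4,x*4:(x+w)*4])
a=cv2.resize(H[0],(480,560));b=cv2.resize(H[1],(320,180));O=np.zeros((560,800,3),np.uint8);O[:,:480]=a;O[:180,480:]=b
cv2.imwrite("pics/above.png",O)
```

```text
[0.4665 0.247  0.0997] [ 0.0001  0.7523  0.6588 -0.0004] [0.0058 0.0045 0.0072] [ 0.3351  0.3016 -0.3055  0.9643 -0.0004  2.0382]
yaw -1.7030648518115798
```

View pics/above.png

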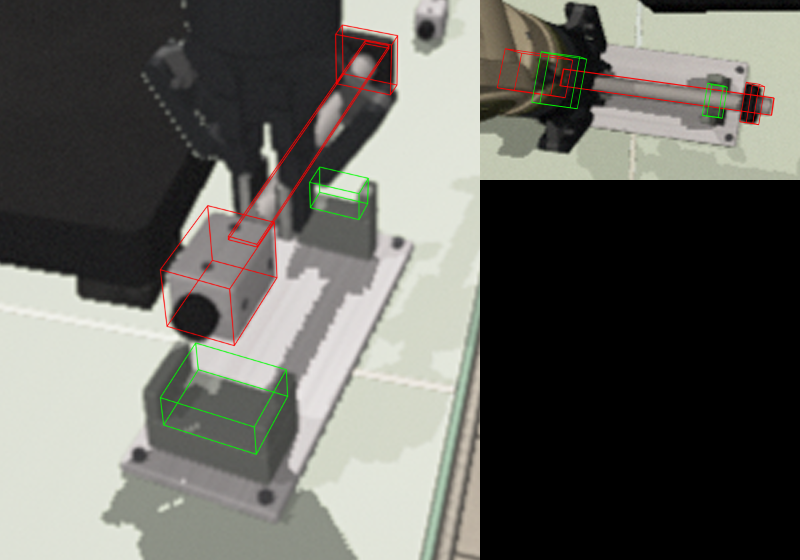

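The probe is level above the rest and the overlay matches (head ≈ (220,280), collar ≈ (365,60)). I'll lower it to just above the walls and check the alignment close up.

Call:
{"api": "carry_out", "payload": {"series": [{"delta_rot": [0,0,0],"travel": [0,0.13,-0.3],"fingers": 1},{"delta_rot": [0,0,0],"travel": [0,0,-0.5],"fingers": 1},{"delta_rot": [0,0,0],"travel": [0,0,-0.5],"fingers": 1},{"delta_rot": [0,0,0],"travel": [0,0,-0.4],"fingers": 1},{"delta_rot": [0,0,0],"travel": [0,0,0],"fingers": 1}]}}

```text
clock: 11.25
tcp_pos: [0.4657, 0.2503, 0.056]
orientation: [-0.0, 0.752, 0.659, -0.001]
wrist_force: [-1.0, -0.4, -6.5]
finger_gap: 0.0137
grip_force: 78.3
```

Run:
```python
from h import *
s=env.get_state();print(s["tcp_pos"],s["orientation"],s["wrist_force"])
H=[]
c=env.read_camera("side");im=cv2.resize(c["color"][:,:,::-1],None,fx=5,fy=5,interpolation=cv2.INTER_CUBIC)
a=im[245*5:365*5,205*5:325*5]
c=env.read_camera("top");im=cv2.resize(c["color"][:,:,::-1],None,fx=4,fy=4,interpolation=cv2.INTER_CUBIC)
O=np.zeros((600,800,3),np.uint8);O[:,:600]=a;O[:280,600:]=im[225*4:295*4,175*4:225*4]
cv2.imwrite("pics/close.png",O)
```

```text
[0.4657 0.2503 0.056 ] [-0.0004  0.7522  0.6589 -0.0012] [-1.0168 -0.4327 -6.5104]
```

View pics/close.png

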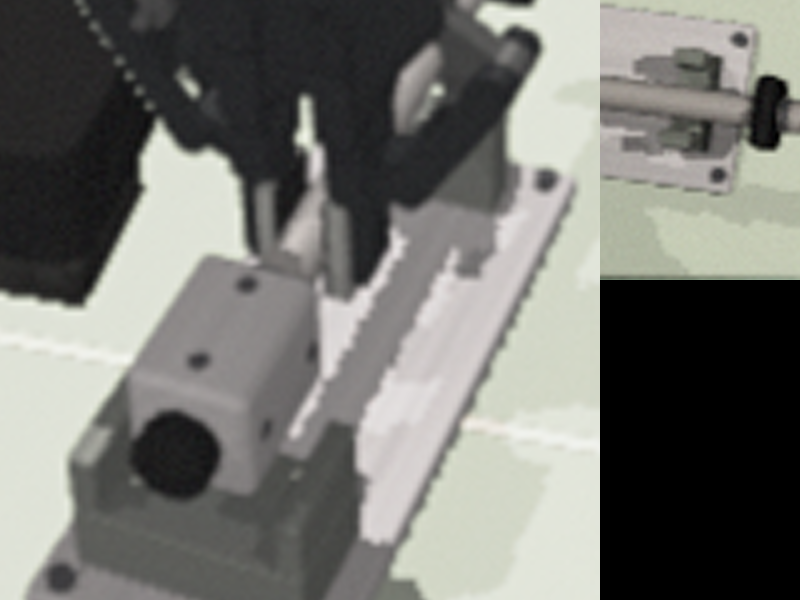

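The head sits centred between the wide yoke's walls (stub at (175,455)). In the top inset the stem runs between the narrow yoke's walls, rows 67–130 with the stem at about 101. Lowering gently.

Call:
{"api": "carry_out", "payload": {"series": [{"delta_rot": [0,0,0],"travel": [0,0,-0.25],"fingers": 1},{"delta_rot": [0,0,0],"travel": [0,0,-0.25],"fingers": 1},{"delta_rot": [0,0,0],"travel": [0,0,-0.2],"fingers": 1},{"delta_rot": [0,0,0],"travel": [0,0,-0.15],"fingers": 1},{"delta_rot": [0,0,0],"travel": [0,0,0],"fingers": 1}]}}

```text
clock: 11.98
tcp_pos: [0.4664, 0.2506, 0.0357]
orientation: [-0.0, 0.752, 0.659, -0.0]
wrist_force: [0.8, 0.5, -5.4]
finger_gap: 0.0133
grip_force: 78.3
```

Call:
{"api": "carry_out", "payload": {"series": [{"delta_rot": [0,0,0],"travel": [0,0,-0.06],"fingers": 1},{"delta_rot": [0,0,0],"travel": [0,0,-0.06],"fingers": 1},{"delta_rot": [0,0,0],"travel": [0,0,0],"fingers": 1}]}}

```text
clock: 12.35
tcp_pos: [0.4667, 0.2507, 0.033]
orientation: [0.0, 0.752, 0.659, -0.0]
wrist_force: [1.0, 0.2, -5.0]
finger_gap: 0.014
grip_force: 78.3
```

Call:
{"api": "carry_out", "payload": {"series": [{"delta_rot": [0,0,0],"travel": [0,0,-0.05],"fingers": 1},{"delta_rot": [0,0,0],"travel": [0,0,0],"fingers": 1}]}}

```text
clock: 12.6
tcp_pos: [0.4667, 0.2507, 0.0317]
orientation: [0.0, 0.752, 0.659, -0.0]
wrist_force: [0.5, 0.3, -4.9]
finger_gap: 0.0135
grip_force: 78.3
```

Call:
{"api": "carry_out", "payload": {"series": [{"delta_rot": [0,0,0],"travel": [0,0,-0.05],"fingers": 1},{"delta_rot": [0,0,0],"travel": [0,0,0],"fingers": 1}]}}

```text
clock: 12.85
tcp_pos: [0.4668, 0.2508, 0.0306]
orientation: [0.0, 0.752, 0.659, 0.0]
wrist_force: [0.9, 0.1, -5.4]
finger_gap: 0.0137
grip_force: 78.6
```

Call:
{"api": "carry_out", "payload": {"series": [{"delta_rot": [0,0,0],"travel": [0,0,-0.04],"fingers": 1},{"delta_rot": [0,0,0],"travel": [0,0,0],"fingers": 1}]}}

```text
clock: 13.1
tcp_pos: [0.4669, 0.2507, 0.0305]
orientation: [0.0, 0.752, 0.659, 0.0]
wrist_force: [-4.2, -1.7, 5.3]
finger_gap: 0.0133
grip_force: 79.5
```

Call:
{"api": "carry_out", "payload": {"series": [{"delta_rot": [0,0,0],"travel": [0,0,-0.04],"fingers": 1},{"delta_rot": [0,0,0],"travel": [0,0,0],"fingers": 1}]}}

```text
clock: 13.35
tcp_pos: [0.4669, 0.2507, 0.0304]
orientation: [0.0, 0.752, 0.659, 0.001]
wrist_force: [-6.5, -1.8, 13.1]
finger_gap: 0.0135
grip_force: 80.5
```

It is seated: force rises at exactly the expected height. I'll relieve the load, open and look before retreating.

Call:
{"api": "carry_out", "payload": {"series": [{"delta_rot": [0,0,0],"travel": [0,0,0.05],"fingers": 1},{"delta_rot": [0,0,0],"travel": [0,0,0],"fingers": 0.5},{"delta_rot": [0,0,0],"travel": [0,0,0],"fingers": 0},{"delta_rot": [0,0,0],"travel": [0,0,0],"fingers": -0.4},{"delta_rot": [0,0,0],"travel": [0,0,0],"fingers": -0.4}], "squeeze": 20}}

```text
clock: 13.98
tcp_pos: [0.4669, 0.2507, 0.0297]
orientation: [0.0, 0.752, 0.659, 0.0]
wrist_force: [0.3, -0.1, -0.1]
finger_gap: 0.06
grip_force: 0.0
```

Call:
{"api": "carry_out", "payload": {"series": [{"delta_rot": [0,0,0],"travel": [0,0,0],"fingers": -0.4},{"delta_rot": [0,0,0],"travel": [0,0,0.3],"fingers": -0.4},{"delta_rot": [0,0,0],"travel": [0,0,0.5],"fingers": -0.4},{"delta_rot": [0,0,0],"travel": [0,0,0.8],"fingers": -0.4},{"delta_rot": [0,0,0],"travel": [0,0,0.8],"fingers": -0.4}]}}

```text
clock: 14.6
tcp_pos: [0.467, 0.2508, 0.0914]
orientation: [0.0, 0.752, 0.659, 0.0]
wrist_force: [1.1, -0.7, -0.8]
finger_gap: 0.0599
grip_force: 0.0
```

Call:
{"api": "carry_out", "payload": {"series": [{"delta_rot": [0,0,0],"travel": [0,-0.4,1],"fingers": -0.4},{"delta_rot": [0,0,0],"travel": [0,-0.8,1],"fingers": -0.4},{"delta_rot": [0,0,0],"travel": [0,-1,0.8],"fingers": -0.4},{"delta_rot": [0,0,0],"travel": [0,-1,0],"fingers": -0.4},{"delta_rot": [0,0,0],"travel": [0,-1,0],"fingers": -0.4}]}}

```text
clock: 15.22
tcp_pos: [0.4672, 0.145, 0.1614]
orientation: [0.001, 0.752, 0.659, 0.001]
wrist_force: [-0.8, -0.0, 0.7]
finger_gap: 0.0599
grip_force: 0.0
```

Call:
{"api": "carry_out", "payload": {"series": [{"delta_rot": [0,0,0],"travel": [0,-1,0],"fingers": -0.4},{"delta_rot": [0,0,0],"travel": [0,-1,0],"fingers": -0.4},{"delta_rot": [0,0,0],"travel": [0,-1,0],"fingers": -0.4},{"delta_rot": [0,0,0],"travel": [0,-0.5,0],"fingers": -0.4},{"delta_rot": [0,0,0],"travel": [0,0,0],"fingers": -0.4}]}}

```text
clock: 15.85
tcp_pos: [0.4669, 0.0578, 0.1604]
orientation: [0.0, 0.753, 0.658, 0.0]
wrist_force: [-0.5, 0.2, 0.7]
finger_gap: 0.0595
grip_force: 0.0
```

Run:
```python
from h import *
s=env.get_state();print(s["tcp_pos"],s["wrist_force"])
O=np.zeros((560,800,3),np.uint8)
c=env.read_camera("side");im=cv2.resize(c["color"][:,:,::-1],None,fx=4,fy=4,interpolation=cv2.INTER_CUBIC)
O[:,:480]=im[240*4:380*4,205*4:325*4]
c=env.read_camera("top");im=cv2.resize(c["color"][:,:,::-1],None,fx=4,fy=4,interpolation=cv2.INTER_CUBIC)
a=im[200*4:290*4,90*4:230*4];O[:206,480:]=cv2.resize(a,(320,206))
a=im[240*4:275*4,310*4:435*4];O[220:310,480:]=cv2.resize(a,(320,90))
cv2.imwrite("pics/done.png",O)
```

```text
[0.4669 0.0578 0.1604] [-0.4675  0.2496  0.7237]
```

View pics/done.png

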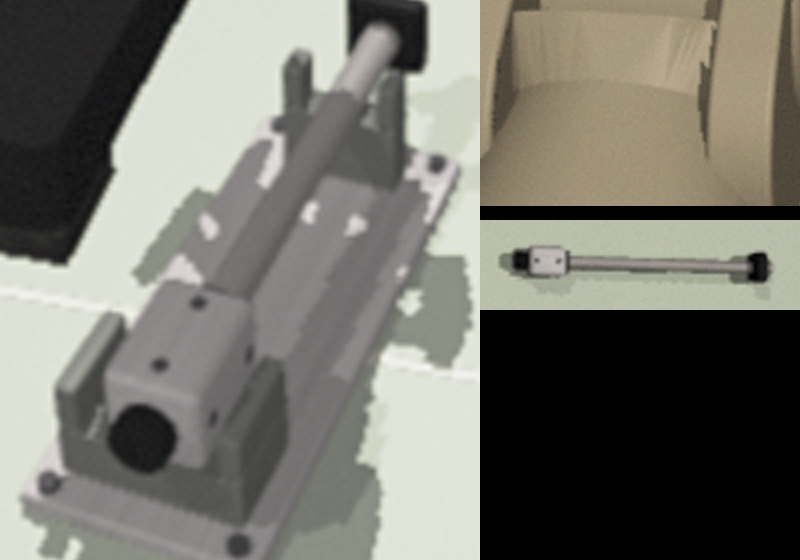

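The head (160,380) rests between the wide yoke's walls and the stem (340,110) lies in the narrow yoke. The slim probe has not moved, and the arm is clear of everything. Handing in.

```bash
python3 -c "
from workcell import env
print(env.hand_in())"
```

```text
the job is handed in; nothing more can be done
None
```

The big probe is seated level in both yokes and released, the slim probe was left where it lay, and the job was handed in at about 16 s with the arm clear; no verdict came back.

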